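# Blow off a test block with the two-speed air gun

## Robot

A 6-joint arm with a two-finger parallel gripper is mounted at the origin on a cart in front of the work surface, level with it; the furniture and walls round the work are solid. World frame = base frame: x ahead of the robot, y to its left, z up, the work surface at z = 0. Lengths are in m, angles in rad, forces in N, time in s.
With the tool pointing down it reaches from about 0.375 to 0.9 m from the base axis. Payload 3.1 kg.
Tool frame: the origin (TCP) lies midway between the tips of the shut fingers; the grasp point (between the pads) lies 19 mm behind it; z points along the fingers, y is the line along which they close (so a half turn about z gives the same grasp; the last joint's range is limited). The gripper opens to 87 mm and grips with 3 to 60 N. Pads are 19 mm wide; open, the fingers measure 117 mm over their backs; the gripper's body (75 mm by 190 mm) begins 51 mm behind the grasp point.
Start: joints at [-1.365, 0.527, 1.433, -0, 1.181, -0.178], TCP at [0.234, -0.579, 0.223] pointing down, gripper open.
Joint ranges: [-3.08, 3.08], [-0.75, 2.2], [0.22, 2.44], [-1.43, 4.57], [0, 2.65], [-2.85, 2.85]. Speed limits (rad/s): [2.79, 2.79, 3.14, 3.14, 3.14, 3.14].

## Interface

Orientations are given as a unit quaternion [x, y, z, w].
In Python, from rig import status, imaging, order gives the robot as it stands.
- The arm moves only by the tool arm_command, never from a script. Its argument "deltas" is one flat list of numbers, 5 for each row, row after row: the opening, from -1 (shut) to 1 (fully open), so that 0 is half open, then the shift along the tool's x, y, z in m, then the turn about the tool's z in rad. In form: [gripper, tx, ty, tz, roll, gripper, tx, ty, tz, roll, ...]. A call has 1 to 12 rows; each row shifts and turns the commanded pose from where the row before left it, along the tool's axes as they then stand; what a row does not reach is not made up. A row lasts 1/8 s, in which the tool goes at most 62.5 mm and 10.7 degrees, less where a joint would pass 70% of its speed; a pose out of reach is approached as far as the arm can. A call with a gripper value outside its range is refused whole. The fingers move at their own pace and stop on an object; "newtons" is the grip in N (left out, the last holds). Time passes only in rows, so rows that do not move let the fingers close. It gives the time, the measured TCP pose, the force, the opening and the grip force at its end, in the units of the state.
- status.get_obs(): the state, without advancing time (a new reading comes with each control period).
- imaging.camera(name): name is "side" or "top"; returns (picture, depth): 480x640x3 uint8, red, green, blue; 480x640 float32, m along the optical axis (not along the pixel's ray), 0 where there is no reading.
- imaging.camera_params(name): a dict with "intrinsics" (3x3 intrinsics, pixels), "camera_from_world" (4x4, takes a point from world to camera coordinates). Camera axes: x right, y up, looking along -z (the intrinsics and any distortion apply to the point x, -y, -z); pixel columns grow to the right and rows downward; lengths in m; the calibration is good to about 2 mm. A picture is of the moment at which its call begins. camera_params takes no time and is no camera call.
- order.hand_in(): hands the job in; it is judged then, once.
The state is a dict: "time": time; "q": joint angles; "joint_velocities": joint speeds; "joint_torque": joint torques, N m; "position": TCP position; "tool_rot": TCP orientation; "ft_force": force on the tool from outside, world axes, zero at the start; "moment": the same for the moment, N m; "grip_width": finger opening in m; "grip_force": force on a finger pad.
Only numpy, scipy, OpenCV 4.12 (cv2) and the standard library are available. Lean on these libraries where they do the work, as an engineer would, in place of code of your own. Each camera call takes 0.05 s, during which the arm holds its last target. There are 200 camera calls.

## Task

Set the round steel test block down flat on the round rubber rest in front of the air gun's nozzle, all of it on the rubber, then open the air by pushing the roller arm of the limit switch sideways until it clicks and letting it spring back upright. Then squeeze the gun's trigger to its pressure point and rest there in the first stage for about a second, squeeze on past it fully into the second stage for about a second more, and let the trigger go. Do not drop the block, and leave the tape roll and the tin where they are.

Things in the scene. Friction and masses are not known exactly. Their poses are not given: they have to be found in the camera images.
- block_centre (a point): centre (half-way up) of the test block: a plain bright steel disc 60 mm in diameter and 14 mm thick with a thin groove round its rim, lying flat on the right-hand front part of the worktop; about 0.25 kg. z = the disc's axis
- test_block: the test block itself (see block_centre); origin at the centre of its underside
- station: the fixed blow-off station: a flat aluminium base plate, 210 mm (x) by 360 mm (y), 12 mm thick; origin at the centre of its underside. Over it lies the air gun, fixed on its side, so that handle and trigger lie level, side by side, and can be pinched from above. x: along the gun's handle from its free end to the barrel; y: along the barrel towards the nozzle; z up. Nothing is higher than 85 mm
- rest (a point): centre of the upper face of the rest: a black rubber disc without a rim, 90 mm in diameter, fixed on the base plate in front of the nozzle; its face is 20 mm above the worktop, 8 mm above the plate. Axes as the station's. The nozzle's tip is 55 mm from here in -y, 58 mm above the worktop
- handle_back (a point): point on the back (-y face) of the gun's handle, opposite the trigger, 70 mm above the worktop; axes as the station's. The handle is a black bar along x, 22 mm wide (y), at heights 57 to 83 mm; from here it runs 45 mm to its free end (-x) and 70 mm to the barrel (+x). Free space above it, and below it down to the plate
- trigger_face (a point): point on the outer (+y) face of the trigger, 65 mm from its pivot, 70 mm above the worktop; moves with it. The trigger is a dark steel blade 92 mm long, 7 mm thick, heights 61 to 79 mm, on the handle's +y side, pivoted at the barrel end. Along y from handle_back to its outer face here: 50 mm released (slanting outward), 42 mm at the pressure point, 33 mm fully in (parallel to the handle)
- first_stage (a joint): first-stage travel of the trigger, rad: 0 released, 0.14 at the pressure point (its end). Soft spring: 3 to 5 N at trigger_face, returns by itself. 0.1 rad moves trigger_face 6.5 mm towards the handle (-y)
- second_stage (a joint): further travel of the trigger past the pressure point, rad: stays 0 until the force at trigger_face exceeds about 10 N; 0.13 at the end stop (about 15 N); springs back. Trigger angle = first_stage + second_stage
- roller (a point): centre of the white roller (20 mm diameter, 9 mm thick along x) at the top of the limit switch's arm, 124 mm above the worktop when the arm is upright. y = sideways, the way the arm swings; x = away from the robot along the switch's shaft; z = up along the arm. The arm is a steel strip 10 mm wide, its pivot 60 mm below the roller's centre
- limit_switch: the limit switch, fixed to the worktop: a grey housing 40 mm wide (y), its top 78 mm above the worktop, on a steel foot 70 x 60 x 8 mm; the arm with the roller stands in front of it (-x side) and rises above it. Origin on the worktop under the housing; x away from the robot, y sideways (the arm swings to +y or -y), z up
- switch_arm (a joint): angle of the switch arm, rad: 0 upright, positive towards the switch's +y, negative towards its -y; it works the same either way. It clicks at 0.45, stops at 0.8, and springs back to 0; about 2 N at the roller at the click, 3.5 N at the stop
- tape_roll: bystander: roll of black tape lying flat, 62 mm in diameter, 19 mm high; origin at the centre of its underside. It and the test block may stand in either one's place
- tin: bystander: round tin with a green lid, 66 mm in diameter, 34 mm high; origin at the centre of its underside
There are look-alikes about, which are no part of the job. Leave any orange look-alike of the test_block alone.

How it is judged:
By the outcome, as a careful person would: the job done as asked, in the order asked, and still so for the second after the job is handed in, with the robot touching nothing.
It also fails if it takes over 64 s, if anything falls off the work surface, if the arm or the gripper's body presses on something with over 40 N, if the wrist force passes 120 N, or if a joint passes its speed limit or range.

## Working session

There is one attempt and no reset: what is moved stays moved. The work goes in short steps, Python scripts to look and compute and a tool call to move; the robot and the scene stay as the last step left them, time stands still between calls to the robot, and variables do not carry over. Pictures are saved under pics/ and viewed, at most 11 in all, crops included, and the job is handed in when it is done.

Besides the shell and the picture viewer there is one more tool, called after "Call:" in YAML: its name, and indented under it one key for each argument. arm_command: Moves the arm, as the interface text tells. Its arguments: {"type":"object","properties":{"deltas":{"type":"array"},"newtons":{"type":"number"}},"required":["deltas"]}

```bash
mkdir -p pics; ls
cat > h.py <<'E'
import numpy as np, cv2
from rig import status, imaging, order
def P(n):
    d=imaging.camera_params(n); return np.array(d["intrinsics"]),np.array(d["camera_from_world"]),d
def ray(n,u,v):
    K,T,d=P(n); p=np.linalg.inv(K)@[u,v,1]; p=np.array([p[0],-p[1],-p[2]])
    R=T[:3,:3]; return -R.T@T[:3,3], R.T@p
def onz(n,u,v,z):
    o,d=ray(n,u,v); return o+d*(z-o[2])/d[2]
def dep(n,u,v,D):
    o,d=ray(n,u,v); return o+d*D
def proj(n,p):
    K,T,_=P(n); c=T[:3,:3]@p+T[:3,3]; c=K@[c[0],-c[1],-c[2]]; return c[:2]/c[2]
def cloud(n,D):
    K,T,_=P(n); v,u=np.mgrid[:480,:640]; p=np.linalg.inv(K)@np.stack([u.ravel(),v.ravel(),np.ones(u.size)])
    p=p*D.ravel(); p[1:]*=-1
    return (T[:3,:3].T@(p-T[:3,3:])).T.reshape(480,640,3)
E
python3 - <<'E'
from h import *
for n in("side","top"):
    im,D=imaging.camera(n); cv2.imwrite(f"pics/{n}0.png",im[:,:,::-1]); np.savez(f"{n}0.npz",im=im,D=D)
    print(n,imaging.camera_params(n), (D>0).mean())
print(status.get_obs())
E
```

```text
pics
side {'intrinsics': array([[532.31133153,   0.        , 322.32536098],
       [  0.        , 532.31133153, 234.25320394],
       [  0.        ,   0.        ,   1.        ]]), 'camera_from_world': array([[-0.8948072 , -0.44582789,  0.02361293,  0.40751277],
       [ 0.17984512, -0.31154282,  0.93305777, -0.19036014],
       [-0.40862674,  0.83915348,  0.35895073, -0.98270637],
       [ 0.        ,  0.        ,  0.        ,  1.        ]])} 0.98978515625
top {'intrinsics': array([[484.18342174,   0.        , 313.16941089],
       [  0.        , 484.18342174, 243.42781853],
       [  0.        ,   0.        ,   1.        ]]), 'camera_from_world': array([[ 0.01250228, -0.99988625, -0.00843633, -0.05331093],
       [ 0.99893379,  0.0121145 ,  0.044548  , -0.48485749],
       [-0.04444073, -0.00898428,  0.99897162, -1.1672575 ],
       [ 0.        ,  0.        ,  0.        ,  1.        ]])} 0.9959830729166667
{'time': 0.1, 'q': array([-1.36548105e+00,  5.28383108e-01,  1.43376284e+00,  1.50241662e-05,
        1.18141241e+00, -1.78497474e-01]), 'joint_velocities': array([-0.00044736, -0.00261746, -0.00339776,  0.00054069, -0.00061125,
        0.00033014]), 'joint_torque': array([-2.23327652e-04, -4.40985024e+01, -1.77151358e+01,  6.35208073e-02,
        5.34010562e-02, -3.97607459e-05]), 'position': array([ 0.23393332, -0.57886075,  0.22166701]), 'tool_rot': array([ 9.81642486e-01,  1.90727722e-01, -6.23223957e-06, -9.82855992e-04]), 'ft_force': array([-0.39563268,  0.05577734, -0.38951502]), 'moment': array([-0.04122871, -0.05055136, -0.02680756]), 'grip_force': 0.0, 'grip_width': 0.08705323342552193}
```

View pics/side0.png

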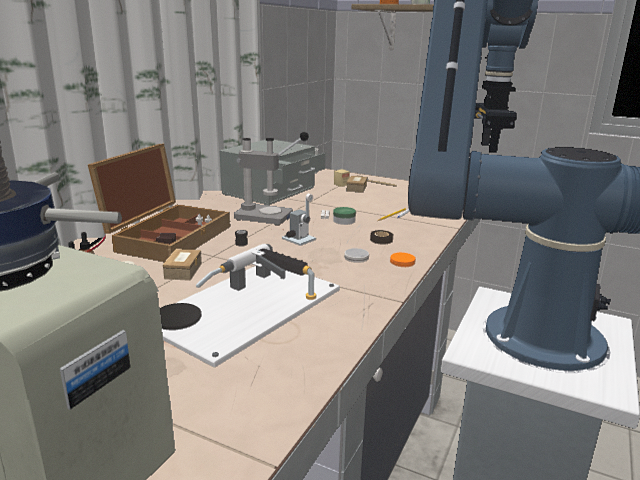

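View pics/top0.png

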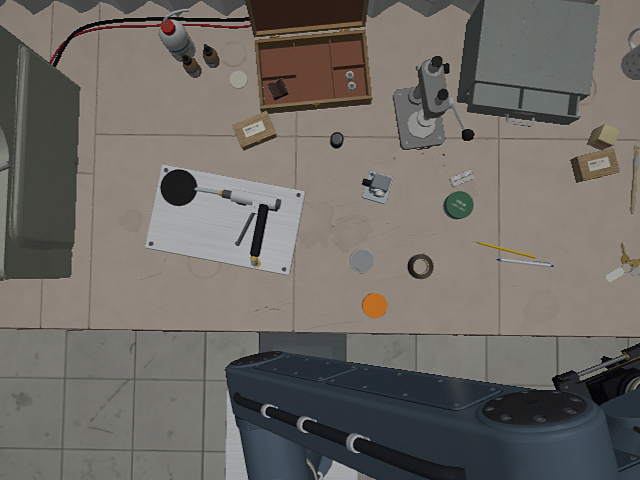

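The top view shows the block at (361,261), orange look-alike (375,305), tape (420,266), tin (459,205), switch (376,185), rest (178,187), handle (262,230) and trigger (245,229). In the side view the block is at (356,255), the rest at (178,316) and the roller at (309,199).

```bash
cat > m.py <<'E'
from h import *
t=np.load("top0.npz"); s=np.load("side0.npz")
def blob(n,im,f,u,v,r,):
    m=np.zeros((480,640),np.uint8); g=f(im.astype(int)); m[v-r:v+r,u-r:u+r]=g[v-r:v+r,u-r:u+r]
    k,L,S,C=cv2.connectedComponentsWithStats(m.astype(np.uint8)); i=1+S[1:,4].argmax(); return C[i],S[i],L==i
grey=lambda a:((a.max(2)-a.min(2))<18)&(a.sum(2)>330)
dark=lambda a:a.sum(2)<150
def tri(pt,ps):
    o,d=ray("top",*pt); p,e=ray("side",*ps)
    x=np.linalg.lstsq(np.stack([d,-e],1),p-o,rcond=None)[0]; a=o+d*x[0]; b=p+e*x[1]; return (a+b)/2,np.linalg.norm(a-b)
for nm,f,a,b,z in(("block",grey,(361,261,20),(356,255,16),.014),("rest",dark,(178,187,26),(178,316,30),.02)):
    c,S,m=blob("top",t["im"],f,*a); c2,S2,m2=blob("side",s["im"],f,*b)
    print(nm,c,S,c2,S2,"tri",tri(c,c2),"plane",onz("top",*c,z),onz("side",*c2,z),"depth",cloud("top",t["D"])[m].mean(0))
# base plate: corners from white mask
im=t["im"].astype(int); m=((im.max(2)-im.min(2))<15)&(im.sum(2)>520); m[:,:130]=0;m[:,320:]=0;m[:150]=0;m[290:]=0
cs=max(cv2.findContours(m.astype(np.uint8),0,2)[0],key=cv2.contourArea); r=cv2.minAreaRect(cs); bx=cv2.boxPoints(r)
W=np.array([onz("top",*p,.012) for p in bx]); print("plate",r,W, np.linalg.norm(np.roll(W,1,0)-W,axis=1),W.mean(0))
C=cloud("top",t["D"])
for nm,(u0,u1,v0,v1) in dict(switch=(355,400,165,210)).items():
    q=C[v0:v1,u0:u1]; print(nm); print((q[::3,::2,2]*1000).round().astype(int))
for n,(u0,u1,v0,v1),d,g in(("top",(220,310,180,280),t,6),("top",(350,400,165,210),t,8),("side",(190,350,185,310),s,4)):
    pass
a=cv2.resize(t["im"][185:275,215:310],None,fx=6,fy=6,interpolation=2)[:,:,::-1]
b=cv2.resize(t["im"][165:210,352:402],None,fx=5,fy=5,interpolation=2)[:,:,::-1]
c=cv2.resize(s["im"][190:250,270:330],None,fx=5,fy=5,interpolation=2)[:,:,::-1]
o=np.zeros((540,800,3),np.uint8); o[:540,:500]=a[:540,:500]; o[:225,510:760]=b; o[235:535,500:800]=c; cv2.imwrite("pics/crop1.png",o)
cv2.imwrite("pics/crop2.png",cv2.resize(s["im"][235:310,190:320],None,fx=6,fy=6,interpolation=2)[:,:,::-1])
E
python3 m.py
```

```text
block [361.87598425 260.29527559] [349 248  26  26 508] [355.93822394 254.44015444] [344 248  25  14 259] tri (array([ 0.44623645, -0.16600546,  0.00969686]), np.float64(0.0006232757714513282)) plane [ 0.44590208 -0.16573045  0.014     ] [ 0.44273476 -0.15649773  0.014     ] depth [ 0.44593548 -0.16560116  0.01532167]
rest [178.07984032 187.20958084] [ 161  170   36   36 1002] [178.4109589  325.68493151] [162 317  38  12  73] tri (array([ 0.61787471,  0.28659986, -0.00170566]), np.float64(0.008154470373416135)) plane [0.61789304 0.28274395 0.02      ] [0.58766292 0.31336952 0.02      ] depth [0.61742686 0.28198336 0.02270966]
plate ((273.7480773925781, 246.54014587402344), (24.408939361572266, 49.02920913696289), 12.200469017028809) [[0.42425856 0.08908062 0.012     ]
 [0.54119344 0.06587237 0.012     ]
 [0.5292772  0.00752915 0.012     ]
 [0.41249668 0.03096319 0.012     ]] [0.05929568 0.11921572 0.0595477  0.11910853] [0.47680647 0.04836133 0.012     ]
switch
[[  1   3  -4   1  -3  -1  -1   0  -2   0  -3   4   4   0   2  -3  -1   1
    1   0   3  -2   1]
 [  1   3   1   4   4   4  
[... 631 characters left out ...]
 -1   2   3   4   3]
 [  0   2  -2  -3  -2   8   9  29  51  53  73  75  72  74  79  77  77  10
    1   3   3   2  -4]
 [  0  -1   3  -1  -3   7   7   8  18  25  69 127 127 133 132  57   7   2
    0   6   4   0  -2]
 [  0   3   3   4   9   8   5   7  10   6  67 121 128 134 130  10   9   0
    3   1   6   2   2]
 [  1   1   3  -1   2   5   5   5   7   9   8   7   8   5   4   8  -2  -4
    4  -3  -2   5  -1]
 [  3   2   7   2   3   4   2   5   1   3   6   8   8   5   8   5   1   1
   -5   1   3   0   3]
 [  0   2   0  -2  -2   2   2   1   1   0  -1   0  -2   0  -4  -1   0   4
   -1   3  -1  -4   2]
 [  0   1   1   0  -1   0  -2   1   1  -1   3   2   0  -1   2  -1   4   0
   -2   0  -4   1   1]]
```

View pics/crop1.png

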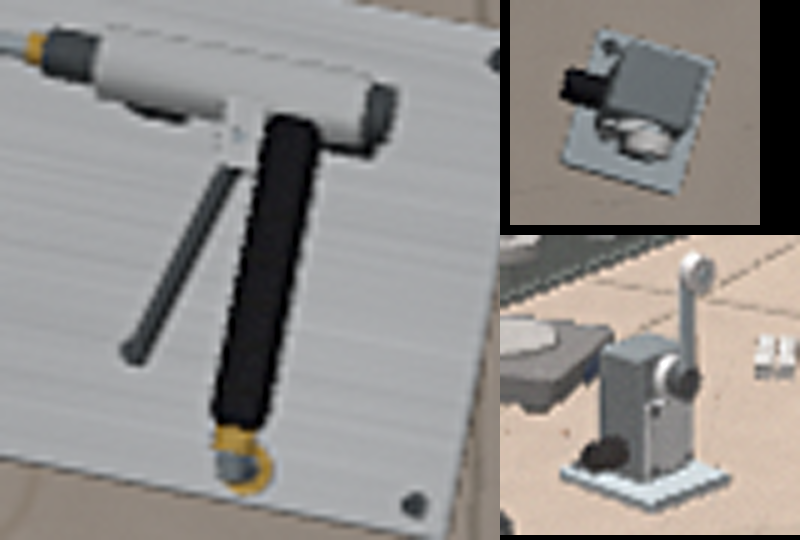

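View pics/crop2.png

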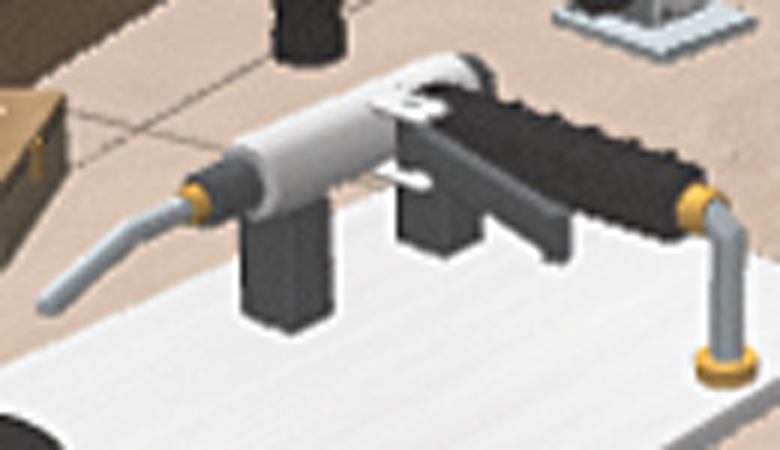

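Crops: the trigger slants away on the left of the handle; the roller sits at about top pixel (379,192). I'll measure the gun, plate and switch by depth and colour.

```bash
cat > m2.py <<'E'
from h import *
t=np.load("top0.npz"); s=np.load("side0.npz"); im=t["im"].astype(int); C=cloud("top",t["D"]); Cs=cloud("side",s["D"])
def win(m,u0,u1,v0,v1):
    o=np.zeros_like(m); o[v0:v1,u0:u1]=m[v0:v1,u0:u1]; return o
def rect(m,z,nm):
    v,u=np.nonzero(m); W=np.array([onz("top",a,b,z)[:2] for a,b in zip(u,v)])
    k,L,S,_=cv2.connectedComponentsWithStats(m.astype(np.uint8)); i=1+S[1:,4].argmax(); v,u=np.nonzero(L==i)
    W=np.array([onz("top",a,b,z)[:2] for a,b in zip(u,v)],np.float32)
    r=cv2.minAreaRect(W); print(nm,"n",len(W),"c",np.round(r[0],4),"size",np.round(r[1],4),"ang",round(r[2],1),"depth z",np.median(C[L==i][:,2]).round(4)); return r
g=((im.max(2)-im.min(2))<14)&(im.sum(2)>380)
wood=(im[:,:,0]-im[:,:,2])>14
m=win(~wood,135,312,155,282).astype(np.uint8); m=cv2.morphologyEx(m,2,np.ones((3,3),np.uint8)); rect(m,.012,"plate")
rect(win((im.sum(2)<120)&(C[:,:,2]>.07),240,280,195,262),.083,"handle")
rect(win((C[:,:,2]>.06)&(im.sum(2)<260),225,252,205,250),.079,"trigger")
rect(win(~wood,355,402,165,210).astype(np.uint8),.008,"switch foot+")
rect(win(C[:,:,2]>.068,355,402,165,191),.078,"housing")
rm=win(C[:,:,2]>.115,355,402,165,210); rect(rm,.130,"roller top"); print("roller cloud",C[rm].mean(0))
# side: roller white
sm=s["im"].astype(int); r=win(Cs[:,:,2]>.112,295,325,185,215)&(np.abs(Cs[:,:,0]-.6)<.12); v,u=np.nonzero(r); print("side roller",u.min(),u.max(),v.min(),v.max(),Cs[r].mean(0))
h=win((sm.sum(2)<150)&(Cs[:,:,2]>.06),255,312,240,285); q=Cs[h]; print("side handle z max",np.percentile(q[:,2],[5,50,97]))
rr=win((sm.sum(2)<200)&(np.abs(Cs[:,:,2]-.02)<.02),150,206,298,335); v,u=np.nonzero(rr); print("side rest",u.min(),u.max(),v.min(),v.max(),np.median(Cs[rr][:,2]), onz("side",u.mean(),v.mean(),.02))
E
python3 m2.py
```

```text
Traceback (most recent call last):
  File "m2.py", line 12, in <module>
    m=win(~wood,135,312,155,282).astype(np.uint8); m=cv2.morphologyEx(m,2,np.ones((3,3),np.uint8)); rect(m,.012,"plate")
                                                                                                    ~~~~^^^^^^^^^^^^^^^^
  File "m2.py", line 6, in rect
    v,u=np.nonzero(m); W=np.array([onz("top",a,b,z)[:2] for a,b in zip(u,v)])
                                   ~~~^^^^^^^^^^^^^
  File "h.py", line 9, in onz
    o,d=ray(n,u,v); return o+d*(z-o[2])/d[2]
        ~~~^^^^^^^
  File "h.py", line 6, in ray
    K,T,d=P(n); p=np.linalg.inv(K)@[u,v,1]; p=np.array([p[0],-p[1],-p[2]])
          ~^^^
  File "h.py", line 4, in P
    d=imaging.camera_params(n); return np.array(d["intrinsics"]),np.array(d["camera_from_world"]),d
ValueError: time passes only in moves, steps and waits
```

```bash
sed -i 's/^def P(n):/import functools\n@functools.cache\ndef P(n):/' h.py; sed -i '/^    v,u=np.nonzero(m); W=/d' m2.py; python3 m2.py
```

```text
plate n 12591 c [0.5423 0.1694] size [0.3614 0.2103] ang 79.9 depth z 0.0121
handle n 477 c [0.5114 0.0763] size [0.0216 0.12  ] ang 79.7 depth z 0.082
trigger n 108 c [0.5121 0.1104] size [0.0092 0.0779] ang 62.8 depth z 0.0774
switch foot+ n 754 c [ 0.6271 -0.1978] size [0.0702 0.0715] ang 74.5 depth z 0.0313
housing n 266 c [ 0.6233 -0.2017] size [0.0398 0.0389] ang 74.6 depth z 0.0772
roller top n 50 c [ 0.5928 -0.1933] size [0.0187 0.014 ] ang 72.1 depth z 0.1288
roller cloud [ 0.58051925 -0.18302948  0.20763446]
side roller 306 312 194 202 [ 0.5914465  -0.19004467  0.12495011]
side handle z max [0.06249615 0.08006078 0.08498346]
side rest 160 200 303 328 0.020104198364451795 [0.61132313 0.28498855 0.02      ]
```

Everything agrees with the sizes given (plate 361×210 mm, handle 22 mm wide, rest top 20 mm, roller about 125 mm). Moving above the block.

Call:
arm_command:
  deltas: [1,0.022,-0.019,0.01,0,1,0.044,-0.038,0.019,0,1,0.044,-0.038,0.019,0,1,0.044,-0.038,0.019,0,1,0.044,-0.038,0.019,0,1,0.044,-0.038,0.019,0,1,0.044,-0.038,0.019,0,1,0.044,-0.038,0.016,0,1,0.021,-0.019,0,0,1,0,0,0,0]

```text
time: 1.35
position: [0.4458, -0.1641, 0.0821]
tool_rot: [0.981, 0.193, -0.001, -0.001]
ft_force: [0.5, 0.4, 0.1]
grip_width: 0.0869
grip_force: 0.0
```

Call:
arm_command:
  deltas: [1,0,0.0015,0.03,0,1,0,0,0.03,0,1,0,0,0.013,0,1,0,0,0.005,0,1,0,0,0,0,-0.2,0,0,0,0,-0.4,0,0,0,0,-0.5,0,0,0,0,-0.5,0,0,0,0,-0.5,0,0,0,0]
  newtons: 30

```text
time: 2.6
position: [0.4458, -0.167, 0.0048]
tool_rot: [0.982, 0.191, -0.0, -0.0]
ft_force: [-0.1, 2.4, 5.3]
grip_width: 0.0588
grip_force: 30.0
```

Call:
arm_command:
  deltas: [-0.5,0,0,0.0,0,-0.5,0,0,-0.01,0,-0.5,0,0,-0.02,-0.169,-0.5,0,0,-0.025,-0.169,-0.5,0,0,-0.025,-0.169,-0.5,0,0,-0.025,-0.169,-0.5,0,0,-0.025,-0.169,-0.5,0,0,-0.02,-0.169,-0.5,0,0,0,0]

```text
time: 3.72
position: [0.447, -0.1682, 0.1558]
tool_rot: [0.766, 0.643, 0.0, 0.002]
ft_force: [0.3, -0.8, -3.1]
grip_width: 0.0592
grip_force: 30.0
```

Run:
```python
from h import *
a,D=imaging.camera("side"); u,v=proj("side",np.array([.446,-.167,.155])).astype(int); print(u,v)
b,_=imaging.camera("top")
c=np.hstack([cv2.resize(x,(400,400)) for x in(a[max(v-60,0):v+60,u-60:u+60],b[200:300,310:410])]); cv2.imwrite("pics/lift.png",c[:,:,::-1])
```

```text
359 197
```

View pics/lift.png

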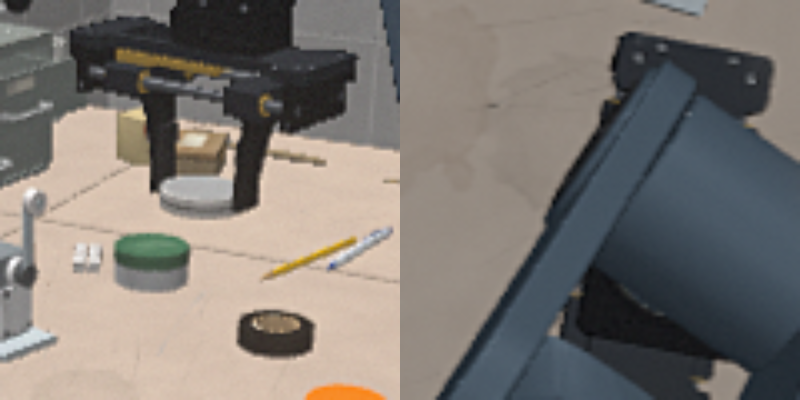

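The picture shows the disc held level between the fingers, with tape, tin and orange disc untouched. Carrying it to the rest.

Call:
arm_command:
  deltas: [-0.5,0.025,0.005,0,0,-0.5,0.05,0.0095,0,0,-0.5,0.05,0.0095,0,0,-0.5,0.05,0.0095,0,0,-0.5,0.05,0.0095,0,0,-0.5,0.05,0.0095,0,0,-0.5,0.05,0.0095,0,0,-0.5,0.05,0.0095,0,0,-0.5,0.05,0.0095,0,0,-0.5,0.0486,0.0086,0.03,0,-0.5,0,0,0.04,0,-0.5,0,0,0,0]

```text
time: 5.32
position: [0.611, 0.2827, 0.0784]
tool_rot: [0.766, 0.643, -0.006, -0.003]
ft_force: [-1.0, -0.2, -3.8]
grip_width: 0.0589
grip_force: 30.0
```

Call:
arm_command:
  deltas: [-0.5,0,0,0,0,-0.5,0,0,0,0]

```text
time: 5.58
position: [0.6174, 0.2831, 0.0864]
tool_rot: [0.766, 0.643, 0.001, 0.001]
ft_force: [-0.3, 0.0, -2.9]
grip_width: 0.0588
grip_force: 30.0
```

Call:
arm_command:
  deltas: [-0.5,0,0,0.02,0,-0.5,0,0,0.02,0,-0.5,0,0,0.012,0,-0.5,0,0,0.005,0,-0.5,0,0,0,0,-0.5,0,0,0,0]

```text
time: 6.32
position: [0.6166, 0.2837, 0.0281]
tool_rot: [0.766, 0.643, 0.001, 0.0]
ft_force: [0.2, -0.6, -2.7]
grip_width: 0.0589
grip_force: 30.0
```

Run:
```python
from h import *
a,D=imaging.camera("side"); 
b,_=imaging.camera("top")
c=np.hstack([cv2.resize(x,(400,400)) for x in(a[255:345,140:230],b[140:240,130:230])]); cv2.imwrite("pics/place.png",c[:,:,::-1])
```

```text
(no output)
```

View pics/place.png

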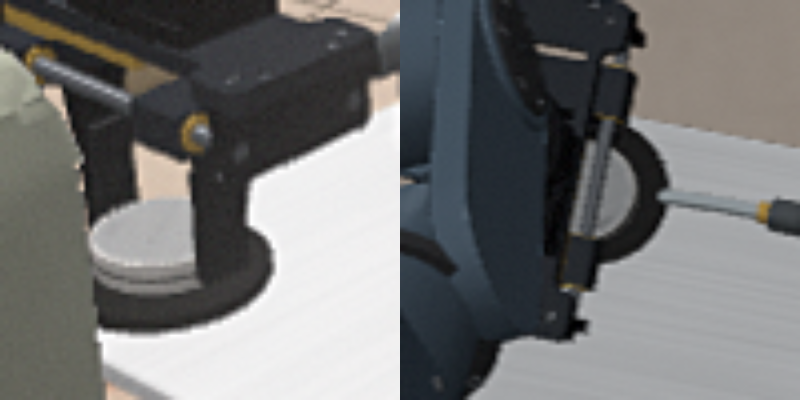

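The disc hovers level and centred over the rubber (side crop (150,245), rest around it). Creeping down to contact.

Call:
arm_command:
  deltas: [-0.5,0,0,0.0015,0,-0.5,0,0,0.001,0,-0.5,0,0,0.0005,0,-0.5,0,0,0,0,-0.5,0,0,0,0]

```text
time: 7.05
position: [0.6161, 0.2835, 0.025]
tool_rot: [0.766, 0.643, 0.0, 0.0]
ft_force: [-1.0, -0.1, 0.8]
grip_width: 0.0591
grip_force: 30.0
```

Call:
arm_command:
  deltas: [-0.5,0,0,0.0004,0,-0.5,0,0,0,0,0.5,0,0,0,0,0.7,0,0,0,0,0.7,0,0,0,0,0.7,0,0,0,0,0.7,0,0,-0.005,0,0.7,0,0,-0.02,0,0.7,0,0,-0.04,0,0.7,0,0,-0.05,0,0.7,0,0,-0.05,0,0.7,0,0,0,0]

```text
time: 8.55
position: [0.6197, 0.2847, 0.1967]
tool_rot: [0.765, 0.643, 0.006, 0.003]
ft_force: [0.2, 0.4, -0.5]
grip_width: 0.0739
grip_force: 0.0
```

Run:
```python
from h import *
for n in("top","side"):
    C=cloud(n,np.load(n+"0.npz")["D"]); 
    for x0 in np.arange(.64,.82,.03): print(n,round(x0,2),[ (lambda q: int(1000*np.percentile(q,95)) if len(q)>3 else 0)(C[...,2][(C[...,0]>x0)&(C[...,0]<x0+.03)&(C[...,1]>y0)&(C[...,1]<y0+.04)]) for y0 in np.arange(-.36,-.04,.04)])
print(status.get_obs()["position"])
b,_=imaging.camera("top"); a,_=imaging.camera("side")
g=b[165:210,155:202].astype(int); m=(g.sum(2)>330)
k,L,S,c=cv2.connectedComponentsWithStats(m.astype(np.uint8)); print([(S[i],onz("top",*(c[i]+[155,165]),.034)) for i in range(1,k) if S[i,4]>150])
cv2.imwrite("pics/after.png",cv2.resize(a[255:345,140:230],(400,400))[:,:,::-1])
```

```text
top 0.64 [4, 3, 4, 73, 74, 4, 4, 4]
top 0.67 [254, 4, 3, 3, 4, 4, 3, 3]
top 0.7 [233, 23, 23, 3, 4, 4, 34, 3]
top 0.73 [209, 192, 26, 4, 3, 3, 36, 4]
top 0.76 [193, 236, 29, 3, 4, 4, 3, 4]
top 0.79 [193, 195, 192, 4, 4, 3, 3, 43]
side 0.64 [3, 3, 0, 0, 70, 3, 3, 0]
side 0.67 [254, 0, 3, 3, 3, 3, 3, 0]
side 0.7 [247, 24, 24, 3, 3, 3, 34, 3]
side 0.73 [213, 191, 25, 3, 3, 3, 36, 3]
side 0.76 [191, 231, 188, 3, 3, 3, 3, 3]
side 0.79 [28, 194, 191, 3, 4, 3, 3, 44]
[0.61971314 0.28469983 0.19670257]
[(array([   0,    0,   47,   45, 1032], dtype=int32), array([0.61586173, 0.27874278, 0.034     ])), (array([  9,  11,  25,  24, 465], dtype=int32), array([0.61532652, 0.28325994, 0.034     ]))]
```

View pics/after.png

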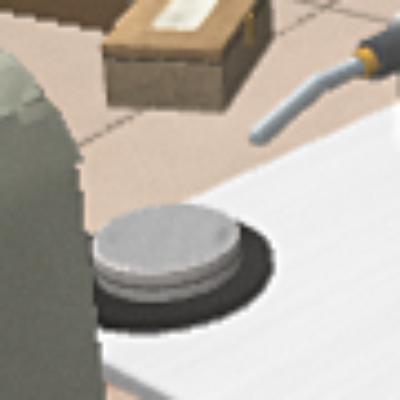

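The block lies flat and centred on the rubber, about 2 mm off centre. On to the switch, with the fingers shut.

Call:
arm_command:
  deltas: [-1,-0.023,0.006,0,0.096,-1,-0.049,0.0122,0,0,-1,-0.049,0.0122,0,0,-1,-0.049,0.0122,0,0,-1,-0.049,0.0122,0,0,-1,-0.049,0.0122,0,0,-1,-0.049,0.0122,0,0,-1,-0.049,0.0122,0,0,-1,-0.049,0.0122,0,0,-1,0,0,0,0,-1,0,0,0,0,-1,0,0,0,0]
  newtons: 20

```text
time: 10.15
position: [0.6073, -0.1423, 0.1885]
tool_rot: [0.795, 0.607, -0.0, -0.001]
ft_force: [0.2, 0.6, 0.1]
grip_width: 0.001
grip_force: 0.0
```

Call:
arm_command:
  deltas: [-1,0,0,0.04,0,-1,0,0,0.04,0,-1,0,0,0.008,0,-1,0,0,0,0,-1,-0.015,0,0,0,-1,-0.015,0,0,0,-1,-0.01,0,0,0,-1,-0.01,0,0,0,-1,-0.01,0,0,0,-1,-0.004,0,0,0,-1,-0.002,0,0,0,-1,0,0,0,0]

```text
time: 11.65
position: [0.5901, -0.2071, 0.101]
tool_rot: [0.795, 0.606, -0.0, -0.001]
ft_force: [1.0, 4.4, 0.5]
grip_width: 0.0003
grip_force: 1.7
```

Run:
```python
from h import *
a,D=imaging.camera("side"); print(status.get_obs()["ft_force"],status.get_obs()["position"])
cv2.imwrite("pics/push.png",cv2.resize(a[160:250,265:355],(500,500))[:,:,::-1])
```

```text
[0.34260533 2.95263931 0.04026696] [ 0.5901047  -0.20711374  0.10106897]
```

View pics/push.png

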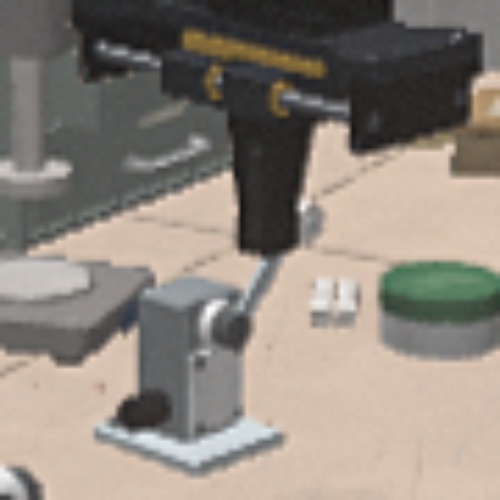

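The arm is deflected to about 0.6 rad (roller at crop (313,220), 3 N), past the click. Releasing, rising and turning for the gun.

Call:
arm_command:
  deltas: [-1,0.012,0,0,0,-1,0.015,0,0,0,-1,0.02,0,0,0,-1,0.03,0,0,0,-1,0,0,-0.05,0.185,0,0,0,-0.05,0.185,1,0,0,0,0.185,1,0,0,0,0.185,1,0,0,0,0.185,1,0,0,0,0.185,1,0,0,0,0.185,1,0,0,0,0.185]

```text
time: 13.2
position: [0.6108, -0.1323, 0.2008]
tool_rot: [0.996, -0.091, -0.0, 0.0]
ft_force: [-0.2, -0.4, -0.2]
grip_width: 0.0626
grip_force: 0.0
```

Call:
arm_command:
  deltas: [1,0,0,0,0,1,0,0,0,0]

```text
time: 13.45
position: [0.6108, -0.1328, 0.201]
tool_rot: [0.996, -0.087, -0.0, 0.0]
ft_force: [0.1, -0.3, -0.6]
grip_width: 0.0817
grip_force: 0.0
```

Call:
arm_command:
  deltas: [1,-0.015,-0.019,0,0,1,-0.03,-0.04,0,0,1,-0.03,-0.04,0,0,1,-0.03,-0.04,0,0,1,-0.03,-0.04,0,0,1,-0.0118,-0.0198,0.03,0,1,0,0,0.04,0,1,0,0,0,0,1,0,0,0,0]

```text
time: 14.58
position: [0.5026, 0.0881, 0.132]
tool_rot: [0.996, -0.089, 0.001, -0.0]
ft_force: [-0.5, -0.1, 0.6]
grip_width: 0.0873
grip_force: 0.0
```

Run:
```python
from h import *
a,D=imaging.camera("side"); print(status.get_obs()["position"])
b,_=imaging.camera("top")
cv2.imwrite("pics/gun.png",np.hstack([cv2.resize(a[200:310,190:340],(480,352)),cv2.resize(b[180:280,210:310],(320,352))])[:,:,::-1])
s=cv2.cvtColor(a[190:210,300:320],cv2.COLOR_RGB2GRAY).astype(int); s0=cv2.cvtColor(np.load("side0.npz")["im"][190:210,300:320],cv2.COLOR_RGB2GRAY).astype(int); print("roller diff",abs(s-s0).mean())
```

```text
[0.50297319 0.08795905 0.13242817]
roller diff 81.33
```

View pics/gun.png

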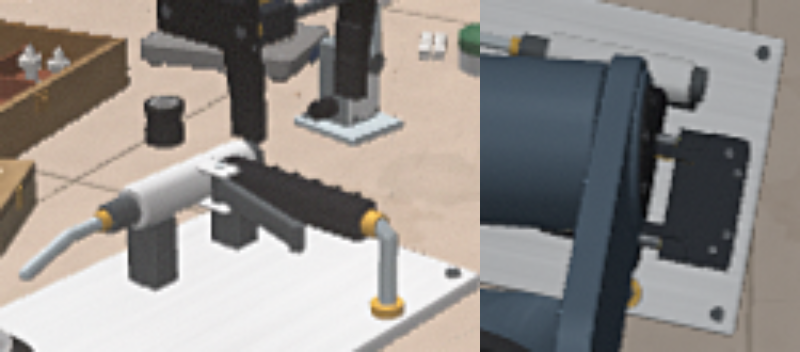

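The fingers straddle the handle from above and the trigger is free (the roller is hidden behind the gripper). Going down.

Call:
arm_command:
  deltas: [1,-0.002,0,0.025,0,1,0,0,0.025,0,1,0,0,0.02,0,1,0,0,0.011,0,1,0,0,0,0,1,0,0,0,0]

```text
time: 15.42
position: [0.5004, 0.0885, 0.051]
tool_rot: [0.996, -0.089, 0.001, -0.0]
ft_force: [0.2, -0.5, -0.1]
grip_width: 0.0869
grip_force: 0.0
```

Run:
```python
from h import *
a,D=imaging.camera("side"); print(status.get_obs()["position"],status.get_obs()["ft_force"])
cv2.imwrite("pics/gun2.png",cv2.resize(a[220:300,230:340],(770,560),interpolation=2)[:,:,::-1])
```

```text
[0.50036509 0.08855222 0.05102716] [ 0.7179422   0.08476028 -1.01178772]
```

View pics/gun2.png

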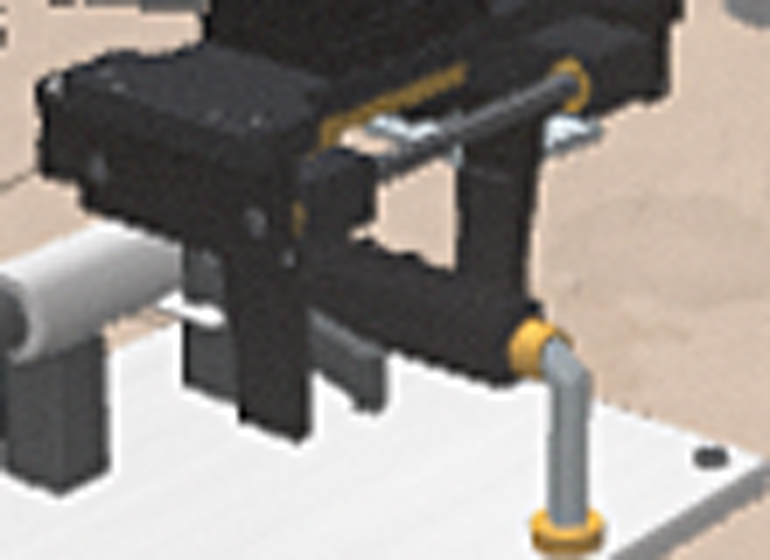

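Call:
arm_command:
  deltas: [0.35,0,0,0,0,0.26,0,0,0,0,0.2,0,0,0,0,0.15,0,0,0,0,0.12,0,0,0,0,0.12,0,0,0,0]
  newtons: 6

```text
time: 16.23
position: [0.4988, 0.0892, 0.05]
tool_rot: [0.996, -0.089, -0.001, -0.0]
ft_force: [-0.9, 4.6, 0.5]
grip_width: 0.0495
grip_force: 2.1
```

Call:
arm_command:
  deltas: [0.08,0,0,0,0,0.05,0,0,0,0,0.02,0,0,0,0,0.02,0,0,0,0]

```text
time: 16.73
position: [0.4986, 0.09, 0.05]
tool_rot: [0.996, -0.09, -0.001, -0.001]
ft_force: [-0.7, 9.8, -0.0]
grip_width: 0.0447
grip_force: 4.0
```

Call:
arm_command:
  deltas: [0.02,0,-0.001,0,0,0.0,0,0,0,0]

```text
time: 16.98
position: [0.4987, 0.0905, 0.0499]
tool_rot: [0.996, -0.089, -0.001, -0.0]
ft_force: [-1.7, 6.6, 1.5]
grip_width: 0.0441
grip_force: 2.9
```

Call:
arm_command:
  deltas: [0.0,0,-0.001,0,0,-0.02,0,-0.0005,0,0]

```text
time: 17.23
position: [0.4991, 0.0916, 0.05]
tool_rot: [0.996, -0.089, -0.001, -0.0]
ft_force: [-1.7, 3.6, -0.4]
grip_width: 0.0429
grip_force: 3.3
```

Call:
arm_command:
  deltas: [-0.06,0,-0.0005,0,0,-0.08,0,0,0,0]

```text
time: 17.48
position: [0.499, 0.0913, 0.0499]
tool_rot: [0.996, -0.089, -0.001, 0.0]
ft_force: [-3.7, 0.5, 0.7]
grip_width: 0.0423
grip_force: 5.8
```

Stalled at the pressure point: 42.3 mm wide at 5.8 N, with no net side load. Resting there about a second.

Call:
arm_command:
  deltas: [-0.08,0,0,0,0,-0.08,0,0,0,0,-0.08,0,0,0,0,-0.08,0,0,0,0,-0.08,0,0,0,0,-0.08,0,0,0,0]

```text
time: 18.23
position: [0.499, 0.0913, 0.05]
tool_rot: [0.996, -0.089, -0.001, 0.0]
ft_force: [-5.2, -1.4, 0.9]
grip_width: 0.0422
grip_force: 5.8
```

Call:
arm_command:
  deltas: [-0.2,0,0.002,0,0,-0.3,0,0.0025,0,0,-0.35,0,0,0,0,-0.35,0,0,0,0]
  newtons: 24

```text
time: 18.73
position: [0.498, 0.0864, 0.0499]
tool_rot: [0.996, -0.088, -0.001, 0.001]
ft_force: [-5.4, -3.8, 0.1]
grip_width: 0.032
grip_force: 24.0
```

Fully in: 32 mm at 24 N. Hold, then let go.

Call:
arm_command:
  deltas: [-0.35,0,0,0,0,-0.35,0,0,0,0,-0.35,0,0,0,0,-0.35,0,0,0,0,-0.35,0,0,0,0,-0.35,0,0,0,0,0.3,0,-0.004,0,0,1,0,0,0,0,1,0,0,0,0,1,0,0,0,0,1,0,0,0,0,1,0,0,0,0]

```text
time: 20.23
position: [0.5006, 0.0908, 0.0503]
tool_rot: [0.996, -0.089, 0.001, 0.0]
ft_force: [-0.4, 0.7, -0.2]
grip_width: 0.0825
grip_force: 0.0
```

Call:
arm_command:
  deltas: [1,0,0,0,0,1,0,0,-0.02,0,1,0,0,-0.04,0,1,0,0,-0.04,0,1,0,0,-0.04,0,1,-0.03,0.0,-0.02,0,1,-0.04,0.03,0,0,1,0,0.04,0,0,1,0,0.04,0,0,1,0,0,0,0,1,0,0,0,0]

```text
time: 21.6
position: [0.4116, -0.0046, 0.2102]
tool_rot: [0.996, -0.089, -0.0, -0.0]
ft_force: [0.0, -0.4, -0.3]
grip_width: 0.0868
grip_force: 0.0
```

Run:
```python
from h import *
a,D=imaging.camera("side"); o=status.get_obs(); print(o["position"],o["ft_force"],o["time"],o["grip_width"])
b,_=imaging.camera("top")
cv2.imwrite("pics/end.png",np.hstack([cv2.resize(a[180:340,140:440],(600,320),interpolation=2)[:, :450],cv2.resize(b[150:310,130:300],(340,320))])[:,:,::-1])
```

```text
[ 0.41160163 -0.00423172  0.21012306] [-0.11183928  0.38044808 -0.26819837] 21.65 0.08695077587031659
```

View pics/end.png

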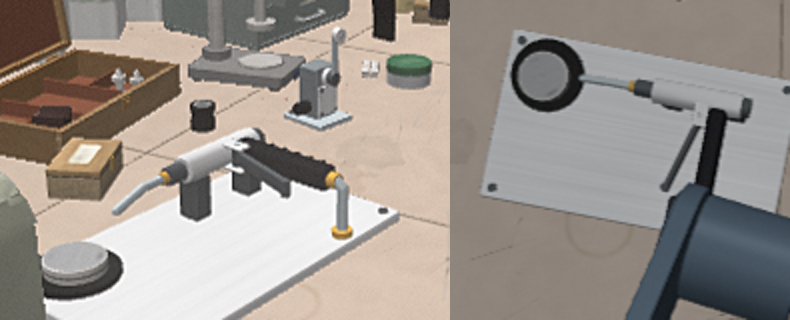

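The block lies flat on the rest, the trigger is back out, the switch arm is upright and the tin is in place. The robot touches nothing, so I'm handing in.

```bash
python3 -c "
from rig import order; print(order.hand_in())"
```

```text
the job is handed in; nothing more can be done
None
```

I handed the job in at about 22 s: block flat on the rest, switch pushed past its click angle and back upright, trigger held about a second in each stage and let go; no verdict came back.

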